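# Thread the hinge pin of a can-lane guide rail and hold it

### The arm

A 6-joint arm with a two-finger parallel gripper is mounted at the origin on the work surface. World frame = base frame: x ahead of the robot, y to its left, z up, the work surface at z = 0. Lengths are in mm, angles in rad, forces in N, time in s.
With the tool pointing down it reaches from about 300 to 775 mm from the base axis. Payload 14.6 kg.
Tool frame: the origin (TCP) lies midway between the tips of the shut fingers; the grasp point (between the pads) lies 19 mm behind it; z points along the fingers, y is the line along which they close (so a half turn about z gives the same grasp; the last joint's range is limited). The gripper opens to 94 mm and grips with 3 to 60 N. Pads are 16 mm wide; open, the fingers measure 119 mm over their backs; the gripper's body (75 mm by 177 mm) begins 78 mm behind the grasp point.
Start: joints at [1.053, 0.3, 1.521, -0, 1.321, -0.067], TCP at [239.623, 495.045, 205.446] pointing down, gripper open.
Joint ranges: [-3.03, 3.03], [-0.79, 2.21], [0.23, 2.52], [-1.04, 4.18], [0, 3.07], [-2.55, 2.55]. Speed limits (rad/s): [2.22, 2.22, 2.57, 3.14, 3.14, 3.14].

### API

Orientations are given as [roll, pitch, yaw] about the fixed x, y, z axes, in that order (R = Rz(yaw) Ry(pitch) Rx(roll)).
In Python, from cell import * gives the robot as it stands. The module is installed in compiled form; this text tells all that it offers.
- The arm moves only by the tool servo_tool, never from a script. Its argument "motion" is a list of rows, each an object of numbers: "wx", "wy", "wz": the turn, a rotation vector about the tool's x, y, z in units of 2 rad (1.0 is 2 rad); "dx", "dy", "dz": the shift along the tool's x, y, z in units of 10 cm (1.0 is 10 cm); "fingers": the closure, from -1 (fully open) to 1 (shut). In form: [{"wx": .., "wy": .., "wz": .., "dx": .., "dy": .., "dz": .., "fingers": ..}, ...]. A call has 1 to 10 rows; each row is the pose to reach, as a shift and turn from the pose commanded when the call began, along the tool's axes at that moment; what a row does not reach only later rows make up. A row lasts 1/10 s, in which the tool goes at most 50 mm and 8.59 degrees, less where a joint would pass 70% of its speed; a pose out of reach is approached as far as the arm can. A call with a number of a shift or a turn outside -1 to 1 is refused whole. A call with a gripper value outside its range is refused whole. The fingers move at their own pace and stop on an object; "newtons" is the grip in N (left out, the last holds). Time passes only in rows, so rows that repeat a pose let the fingers close. It gives the time, the measured TCP pose, the force, the opening and the grip force at its end, in the units of the state.
- read_state(): the state, without advancing time (a new reading comes with each control period).
- camera(name): name is "scene" or "top" or "wrist"; returns a dict with "image" (384x512x3 uint8, red, green, blue), "fx", "fy", "cx", "cy" (pixels), "k1" (the pictures are not rectified: a ray, as slopes to the right and down, at radius r is drawn at 1 + k1 r^2 times it, then the intrinsics apply), "R" (3x3) and "t" (3): a world point X has camera coordinates R X + t. Camera axes: x right, y down, z forward; pixel columns grow to the right and rows downward; lengths in mm; the calibration is good to about 2 mm. A picture is of the moment at which its call begins. There is no depth.
- sign_off(): hands the job in; it is judged then, once.
Trained networks look in a picture, given as the dict that the camera call returned (one of the last four; its "shot" number tells which), for a name from the list of things; names that differ only in an ending like _2 or _b are one class to them, and where a whole thing is asked for, a point or a joint stands for the part that bears it (a point fixed in the world has none). Each returns a list of dicts, best first, with "conf" (0 to 1); they miss things now and then, are a little off and sometimes report something else, mostly with a low value. They report only what shows in the picture. A call takes as long as a camera call. They do not tell look-alikes from the thing itself.
- spot_in(query, picture): "location" ([column, row] in pixels, amid what is visible of it).
- trace(query, picture): "pixels" (384x512 bool, what is visible of it) and "location" ([column, row] in pixels, amid what is visible of it).
The state is a dict: "clock": time; "joints": joint angles; "qd": joint speeds; "effort": joint torques, N m; "eef_pos": TCP position; "eef_rot": TCP orientation; "wrist_force": force on the tool from outside, world axes, zero at the start; "moment": the same for the moment, N m; "finger_gap": finger opening in mm; "finger_force": force on a finger pad.
Only numpy, scipy, OpenCV 4.12 (cv2) and the standard library are available. Lean on these libraries where they do the work, as an engineer would, in place of code of your own. Each camera call takes 0.05 s, during which the arm holds its last target. There are 200 camera calls.

### The job

On the packing bench, swing the clamp lever on the guide-rail bracket fully open so that it uncovers the upper bushing. Then take the long pin out of the pin stand, thread it nose first down through the upper and then the lower bushing of the bracket, and finish while still holding it by its knob, upright and still, with its nose showing below the lower bushing and the knob about a centimetre clear of the top of the bracket. Leave the short pin, the tins and the spanner where they are.

Things in the scene. Friction and masses are not known exactly. Their poses are not given: they have to be found in the camera images.
- bracket: Grey C-shaped steel bracket fixed to the bench, 115 mm tall, on a 110 x 130 x 6 mm foot plate. Origin on the bench, on the vertical bore axis; z up. Two arms (46 mm wide in x, y=-28 to 72 mm) carry coaxial bushings, 17 mm bore, brass rims: lower arm z=35 to 50 mm, upper arm z=95 to 115 mm. Column at y=46 to 72 mm, rail stub on to y=121 mm. Between foot plate and lower arm 29 mm are free.
- upper_mouth (a point): Centre of the upper bushing's mouth, on top of the upper arm, bracket z=115 mm; axes as the bracket.
- lower_mouth (a point): Centre of the lower bushing's mouth, on top of the lower arm, bracket z=50 mm; axes as the bracket.
- lever (a joint): Angle of the flat steel clamp lever that lies on the upper arm and turns level about lever_hinge. 0 = shut, pointing along the bracket's -y over the mouth. Grows clockwise seen from above; 1.57 points along the bracket's -x, open stop 1.75. Starts at 0 to 0.3. Friction holds it where it is left; about 1.5 N at the post moves it.
- lever_post (a point): Point to grip on the upright round black post at the lever's free end, 85 mm from the pivot, 25 mm above the top of the upper arm (bracket z=140 mm). The post is 12 mm in diameter; it rises from the 9 mm high lever to 42 mm above the upper arm. The lever is 26 mm wide.
- lever_hinge (a point): Pivot of the lever: vertical axis, 50 mm from the bore axis towards the bracket's +y, at the height of the upper arm's top (bracket z=115 mm). The hub is 28 mm wide and 18 mm high with its bolt.
- stand: Aluminium block 60 x 150 x 55 mm fixed to the bench, origin at the centre of its underside, z up, long side along its y. Two blind holes, 15 mm bore and 45 mm deep, at y=-45 and y=+45 mm; the long and the short pin stand in them, either way round.
- pin: The long pin, loose, upright in the stand: steel shank 14 mm diameter, 105 mm long, below a dark round knob 26 mm diameter, 45 mm tall; 150 mm overall, about 0.22 kg. Origin at the nose tip, z along the shank towards the knob. The nose tapers over its last 10 mm to 8 mm diameter. At the start its tip is 10 mm above the bench, 45 mm deep in the stand.
- pin_tip (a point): End of the long pin's nose, on its axis (same point as the pin's origin).
- pin_shoulder (a point): Underside of the long pin's knob, on its axis, 105 mm from the tip.
- pin_grip (a point): Point to grip on the long pin's knob, on its axis, 132 mm from the tip, 27 mm above the knob's underside and 18 mm below its top.
- spare: The short pin, the same but with a 70 mm shank (115 mm overall), so its knob stands 35 mm lower. Not wanted. Origin at its tip.
- tin_near: Closed food tin, 76 mm diameter, 54 mm tall, nearer the robot; leave alone. Origin at the centre of its underside.
- tin_far: The same kind of tin, farther from the robot; leave alone. Origin at the centre of its underside.
- spanner: Steel open-ended spanner, roughly 180 mm long, lying flat on the bench on the robot's right, beyond the work; leave alone.
Not all that is in view belongs to the job. There is more than one size of the bracket; the job needs the smallest.

How it is judged (in metres and radians):
On the way, in this order (a step that is already met when the one before it is completed fails the run):
1. the lever is swung open past 1.3 rad (value of joint lever above 1.3 rad), for 0.1 s.
2. the long pin's nose is through the upper bushing and in the gap above the lower one (horizontal distance between pin_tip and lower_mouth below 0.005 m and angle between pin's own z axis and vertical below 0.12 rad and z of pin_tip in the frame of bracket between 0.05 and 0.093 m), for 0.05 s.
At the end, for the whole second after the job is handed in: The lever is open past 1.3 rad; the long pin is upright within 0.08 rad, its tip within 5 mm of the bore axis and at least 4 mm below the underside of the lower arm, its knob's underside at least 3 mm above the upper arm, and it is held still (under 20 mm/s) by the fingers (over 2 N) (value of joint lever above 1.3 rad and horizontal distance between pin_tip and lower_mouth below 0.005 m and angle between pin's own z axis and vertical below 0.08 rad and z of pin_tip in the frame of bracket below 0.031 m and z of pin_shoulder in the frame of bracket above 0.118 m and contact force between the fingers and pin above 2 N and linear speed of pin below 0.02 m/s); the arm keeps its last pose, push and grip.
It fails at once if the short pin, a tin or the spanner is moved more than 30 mm (distance of any of spare, tin_near, tin_far, spanner from where it was at the start of the episode above 0.03 m).
It also fails if it takes over 67 s, if anything falls off the work surface, if the arm or the gripper's body presses on something with over 40 N, if the wrist force passes 120 N, or if a joint passes its speed limit or range.

## Working session

There is one attempt and no reset: what is moved stays moved. The work goes in short steps, Python scripts to look and compute and a tool call to move; the robot and the scene stay as the last step left them, time stands still between calls to the robot, and variables do not carry over. Pictures are saved under pics/ and viewed, at most 10 in all, crops included, and the job is handed in when it is done.

Besides the shell and the picture viewer there is one more tool, called as name([rows], argument=value, ...), one row to a line, values as JSON. servo_tool: Moves the arm, as the interface text tells. Its arguments: {"type":"object","properties":{"motion":{"type":"array","items":{"type":"object","properties":{"wx":{"type":"number"},"wy":{"type":"number"},"wz":{"type":"number"},"dx":{"type":"number"},"dy":{"type":"number"},"dz":{"type":"number"},"fingers":{"type":"number"}}}},"newtons":{"type":"number"}},"required":["motion"]}

```bash
mkdir -p pics; cat > h.py <<'E'
from cell import *
import numpy as np, cv2
def proj(c,X):
    X=np.atleast_2d(X).astype(float); p=X@np.array(c["R"]).T+np.array(c["t"]); s=p[:,:2]/p[:,2:]
    s=s*(1+c["k1"]*(s**2).sum(1,keepdims=True)); return s*[c["fx"],c["fy"]]+[c["cx"],c["cy"]]
def ray(c,px):
    d=(np.array(px,float)-[c["cx"],c["cy"]])/[c["fx"],c["fy"]]; s=d.copy()
    for _ in range(20): s=d/(1+c["k1"]*(s@s))
    R=np.array(c["R"]); v=R.T@np.array([s[0],s[1],1]); o=-R.T@np.array(c["t"]); return o,v/np.linalg.norm(v)
def at_z(c,px,z):
    o,v=ray(c,px); return o+v*(z-o[2])/v[2]
def tri(obs):
    A=np.zeros((3,3));b=np.zeros(3)
    for c,px in obs:
        o,v=ray(c,px);P=np.eye(3)-np.outer(v,v);A+=P;b+=P@o
    return np.linalg.solve(A,b)
E
python3 - <<'E'
from h import *
np.set_printoptions(precision=1,suppress=True)
ims=[]
for n in ["scene","top"]:
    c=camera(n); ims.append(c["image"]); print(n,-np.array(c["R"]).T@c["t"],c["fx"],c["k1"])
    for q in ["bracket","upper_mouth","lever","lever_post","lever_hinge","stand","pin","pin_grip","pin_shoulder","spare","tin_near","tin_far","spanner"]:
        print(q,[(round(d["conf"],2),np.round(d["location"],1).tolist()) for d in spot_in(q,c)[:4]])
    cv2.imwrite(f"pics/{n}0.png",cv2.resize(c["image"][:,:,::-1],(800,600),interpolation=cv2.INTER_CUBIC))
print(read_state())
E
```

```text
scene [1383.9  267.   643.2] 487.9182197582318 -0.0243305765708556
bracket [(0.79, [376.8, 339.2]), (0.72, [373.3, 252.4]), (0.7, [397.6, 187.0])]
upper_mouth [(0.92, [372.3, 251.5]), (0.75, [377.2, 342.6]), (0.75, [397.5, 186.7])]
lever [(0.94, [371.3, 289.7]), (0.64, [359.3, 226.1])]
lever_post [(0.81, [387.8, 144.9]), (0.73, [362.3, 224.0]), (0.61, [371.9, 291.9])]
lever_hinge [(0.77, [373.1, 253.2]), (0.69, [398.3, 184.3]), (0.4, [114.9, 278.0])]
stand [(0.72, [157.3, 216.3])]
pin [(0.87, [139.5, 179.7])]
pin_grip [(0.98, [137.8, 179.9]), (0.34, [372.1, 253.9])]
pin_shoulder [(0.84, [141.3, 179.8])]
spare [(0.6, [174.0, 196.8])]
tin_near [(0.88, [276.4, 213.4])]
tin_far [(0.73, [245.8, 294.2])]
spanner [(0.94, [112.0, 277.9])]
top [ 281.3   11.  1436. ] 483.9060984762881 -0.08825859187543324
bracket [(0.9, [180.5, 111.2]), (0.78, [186.6, 286.1]), (0.71, [197.7, 184.7])]
upper_mouth [(0.83, [181.0, 109.7]), (0.72, [190.3, 283.9]), (0.58, [196.5, 182.7])]
lever [(0.93, [177.4, 93.6]), (0.6, [187.5, 283.7]), (0.54, [195.4, 175.5])]
lever_post [(0.86, [197.4, 180.9]), (0.79, [177.8, 
[... 178 characters left out ...]
62, [375.8, 176.0]), (0.36, [354.5, 185.4])]
pin_grip [(0.57, [376.3, 179.4]), (0.33, [195.6, 185.3])]
pin_shoulder [(0.66, [376.3, 176.0])]
spare [(0.58, [193.8, 175.6])]
tin_near [(0.6, [275.2, 229.1])]
tin_far [(0.94, [263.6, 131.3]), (0.71, [193.8, 176.7])]
spanner [(0.74, [376.7, 176.6]), (0.58, [350.9, 129.1])]
{'clock': 1.4, 'joints': array([ 1.1,  0.3,  1.5,  0. ,  1.3, -0.1]), 'qd': array([-0.,  0., -0., -0., -0.,  0.]), 'effort': array([  0. , -53.2, -35.3,   0.1,   0. ,  -0. ]), 'eef_pos': array([239.6, 495.1, 205.4]), 'eef_rot': array([-3.1, -0. ,  2.7]), 'wrist_force': array([-0.5, -0.3, -0.3]), 'moment': array([0., 0., 0.]), 'finger_force': 0.0, 'finger_gap': 94.13315975421399}
```

View both.

View pics/scene0.png

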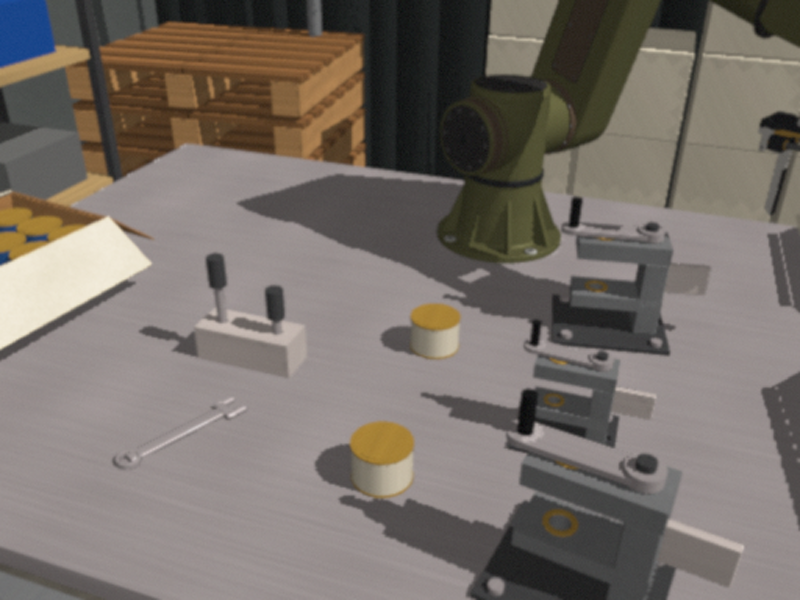

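View pics/top0.png

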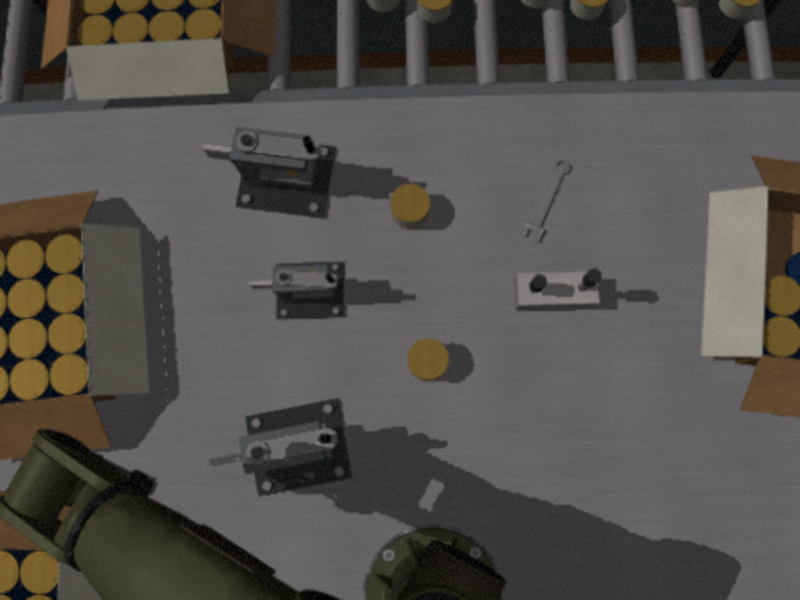

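The three look-alike brackets in the scene picture (native pixels) are near (398,187), middle (373,252) and far (377,340). The middle one, at (197,185) in the top picture, has the smallest foot plate, so it fits. The taller pin, at scene (138,175) and top (377,178), is the long one.

```bash
python3 - <<'E'
from h import *
np.set_printoptions(precision=2,suppress=True)
c=camera("top"); s=camera("scene"); w=camera("wrist")
st=read_state(); print(st["eef_pos"],st["eef_rot"],st["joints"])
from scipy.spatial.transform import Rotation as Rn
Rt=Rn.from_euler("xyz",st["eef_rot"]).as_matrix(); C=-np.array(w["R"]).T@w["t"]
print("wristcam in tool",Rt.T@(C-st["eef_pos"]),"\n",Rt.T@np.array(w["R"]).T,w["fx"])
k=1/1.5625
for n,p,z in [("bolt1",(282,312),8),("bolt2",(337,311),8),("bolt3",(335,267),8),("hub",(284,278),133),("posttop",(332,279),157),("pinknobtop",(593,275),160),("spareknobtop",(539,281),125),("stand1",(517,273),55),("stand2",(596,271),55),("stand3",(599,305),55),("stand4",(516,309),55)]:
    print(n,at_z(c,(np.array(p)+.5)*k-.5,z))
for n,p,z in [("hub",(602,357),133),("posttop",(537,324),157),("pinknobtop",(215,257),160),("spareknobtop",(274,290),125)]:
    print("scene",n,at_z(s,(np.array(p)+.5)*k-.5,z))
a=c["image"][150:220,160:240]; b=s["image"][205:300,320:430]
a=cv2.resize(a,(457,400),interpolation=cv2.INTER_CUBIC); b=cv2.resize(b,(343,296),interpolation=cv2.INTER_CUBIC); o=np.zeros((400,800,3),np.uint8); o[:,:457]=a; o[:296,457:800]=b
cv2.imwrite("pics/crop.png",o[:,:,::-1])
E
```

```text
[239.62 495.07 205.48] [ 3.14 -0.    2.69] [ 1.05  0.3   1.52  0.    1.32 -0.07]
wristcam in tool [  76.57   -1.63 -179.98] 
 [[-0.   -0.96 -0.26]
 [ 1.   -0.    0.  ]
 [-0.   -0.26  0.96]] 329.38765453465163
bolt1 [532.48 275.38   8.  ]
bolt2 [531.49 169.07   8.  ]
bolt3 [618.3  172.32   8.  ]
hub [571.53 249.   133.  ]
posttop [561.94 160.84 157.  ]
pinknobtop [ 555.64 -291.21  160.  ]
spareknobtop [ 554.91 -202.53  125.  ]
stand1 [ 585.94 -173.57   55.  ]
stand2 [ 585.73 -322.27   55.  ]
stand3 [ 520.9  -323.37   55.  ]
stand4 [ 517.72 -168.25   55.  ]
scene hub [582.87 252.6  133.  ]
scene posttop [574.01 169.24 157.  ]
scene pinknobtop [ 556.43 -291.15  160.  ]
scene spareknobtop [ 557.78 -200.78  125.  ]
```

View pics/crop.png

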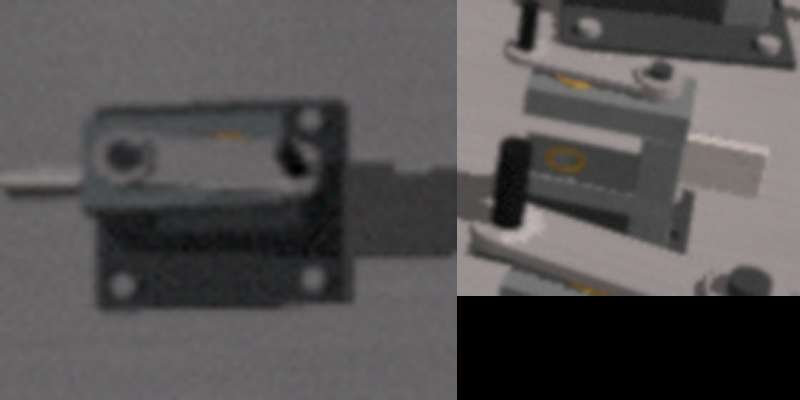

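The enlarged crop shows the smallest (middle) bracket. Its lever lies shut over the mouth, with a brass sliver showing beside it at crop (228,135). The hub is at (125,158), the post at (292,158) and the foot bolts are at its corners. I'll move above it for a wrist view.

servo_tool([
  {"dx": -1, "dy": -0.6, "dz": -0.55, "wz": 0.56, "fingers": -1},
  {"dx": -1, "dy": -0.6, "dz": -0.55, "wz": 0.56},
  {"dx": -1, "dy": -0.6, "dz": -0.55, "wz": 0.56},
  {"dx": -1, "dy": -0.6, "dz": -0.55, "wz": 0.56},
  {"dx": -1, "dy": -0.6, "dz": -0.55, "wz": 0.56},
  {"dx": -1, "dy": -0.6, "dz": -0.55, "wz": 0.56},
  {"dx": -1, "dy": -0.6, "dz": -0.55, "wz": 0.56},
  {"dx": -1, "dy": -0.6, "dz": -0.55, "wz": 0.56},
], newtons=15)

```text
schema error: expected keys wx, wy, wz, dx, dy, dz, fingers
```

servo_tool([
  {"dx": -0.69, "dy": 0.9},
  {"dx": -0.69, "dy": 0.9},
  {"dx": -0.69, "dy": 0.9},
])

```text
schema error: expected keys wx, wy, wz, dx, dy, dz, fingers
```

servo_tool([
  {"dx": -0.69, "dy": 0.9},
  {"dx": -0.69, "dy": 0.9},
  {"dx": -0.69, "dy": 0.9},
])

```text
schema error: expected keys wx, wy, wz, dx, dy, dz, fingers
```

servo_tool([
  {"dx": -0.69, "dy": 0.9},
  {"dx": -0.69, "dy": 0.9},
  {"dx": -0.69, "dy": 0.9},
  {"dx": -0.69, "dy": 0.9},
  {"dx": -0.69, "dy": 0.9},
])

```text
schema error: expected keys wx, wy, wz, dx, dy, dz, fingers
```

All keys are required in every row.

servo_tool([
  {"wx": 0, "wy": 0, "wz": 0.56, "dx": -1, "dy": -0.6, "dz": -0.55, "fingers": -1},
  {"wx": 0, "wy": 0, "wz": 0.56, "dx": -1, "dy": -0.6, "dz": -0.55, "fingers": -1},
  {"wx": 0, "wy": 0, "wz": 0.56, "dx": -1, "dy": -0.6, "dz": -0.55, "fingers": -1},
  {"wx": 0, "wy": 0, "wz": 0.56, "dx": -1, "dy": -0.6, "dz": -0.55, "fingers": -1},
  {"wx": 0, "wy": 0, "wz": 0.56, "dx": -1, "dy": -0.6, "dz": -0.55, "fingers": -1},
  {"wx": 0, "wy": 0, "wz": 0.56, "dx": -1, "dy": -0.6, "dz": -0.55, "fingers": -1},
  {"wx": 0, "wy": 0, "wz": 0.56, "dx": -1, "dy": -0.6, "dz": -0.55, "fingers": -1},
  {"wx": 0, "wy": 0, "wz": 0.56, "dx": -1, "dy": -0.6, "dz": -0.55, "fingers": -1},
], newtons=15)

```text
clock: 2.35
eef_pos: [303.5, 397.5, 260.5]
eef_rot: [3.142, -0.0, 1.565]
wrist_force: [0.2, 0.1, 0.8]
finger_gap: 94.3
finger_force: 0.0
```

servo_tool([
  {"wx": 0, "wy": 0, "wz": 0, "dx": -0.69, "dy": 0.9, "dz": 0, "fingers": -1},
  {"wx": 0, "wy": 0, "wz": 0, "dx": -0.69, "dy": 0.9, "dz": 0, "fingers": -1},
  {"wx": 0, "wy": 0, "wz": 0, "dx": -0.69, "dy": 0.9, "dz": 0, "fingers": -1},
])

```text
clock: 2.65
eef_pos: [395.9, 326.1, 260.3]
eef_rot: [3.141, 0.0, 1.568]
wrist_force: [-0.8, 0.4, 0.2]
finger_gap: 94.0
finger_force: 0.0
```

servo_tool([
  {"wx": 0, "wy": 0, "wz": 0, "dx": -0.69, "dy": 0.9, "dz": 0, "fingers": -1},
  {"wx": 0, "wy": 0, "wz": 0, "dx": -0.69, "dy": 0.9, "dz": 0, "fingers": -1},
  {"wx": 0, "wy": 0, "wz": 0, "dx": -0.69, "dy": 0.9, "dz": 0, "fingers": -1},
])

```text
clock: 2.95
eef_pos: [485.8, 257.0, 260.1]
eef_rot: [-3.141, 0.001, 1.568]
wrist_force: [-0.1, -0.0, 0.3]
finger_gap: 94.0
finger_force: 0.0
```

servo_tool([
  {"wx": 0, "wy": 0, "wz": 0, "dx": -0.69, "dy": 0.9, "dz": 0, "fingers": -1},
  {"wx": 0, "wy": 0, "wz": 0, "dx": -0.69, "dy": 0.9, "dz": 0, "fingers": -1},
  {"wx": 0, "wy": 0, "wz": 0, "dx": -0.69, "dy": 0.9, "dz": 0, "fingers": -1},
  {"wx": 0, "wy": 0, "wz": 0, "dx": -0.69, "dy": 0.9, "dz": 0, "fingers": -1},
  {"wx": 0, "wy": 0, "wz": 0, "dx": -0.69, "dy": 0.9, "dz": 0, "fingers": -1},
])

```text
clock: 3.45
eef_pos: [572.6, 191.5, 260.4]
eef_rot: [-3.141, -0.0, 1.571]
wrist_force: [-0.3, -0.2, -0.7]
finger_gap: 94.4
finger_force: 0.0
```

```bash
python3 - <<'E'
from h import *
np.set_printoptions(precision=3,suppress=True)
st=read_state(); print(st["clock"],st["eef_pos"],st["eef_rot"],st["joints"])
c=camera("wrist")
for q,z in [("upper_mouth",115),("lever_post",140),("lever_hinge",124),("lever",124),("bracket",115)]:
    for d in spot_in(q,c)[:2]: print(q,round(d["conf"],2),np.round(d["location"],1),at_z(c,d["location"],z))
np.savez("w1.npz",**{k:c[k] for k in c})
cv2.imwrite("pics/w1.png",cv2.resize(c["image"][:,:,::-1],(800,600),interpolation=cv2.INTER_CUBIC))
E
```

```text
3.45 [572.631 191.536 260.366] [-3.141 -0.     1.571] [0.262 0.39  1.275 0.    1.477 0.261]
upper_mouth 0.85 [257.2 139.7] [574.322 229.64  115.   ]
upper_mouth 0.7 [448.6 101. ] [756.897 266.37  115.   ]
lever_post 0.75 [252.8 158.4] [570.123 215.351 140.   ]
lever_post 0.69 [503.6 183.3] [806.    191.679 140.   ]
lever_hinge 0.88 [451.6 100.2] [754.459 267.095 124.   ]
lever_hinge 0.88 [ 40.3 123.3] [369.566 246.109 124.   ]
lever 0.7 [507.2 180.3] [821.418 190.74  124.   ]
lever 0.6 [254.5 159.9] [571.669 211.146 124.   ]
bracket 0.98 [448.6 101.3] [756.94  266.093 115.   ]
bracket 0.87 [ 39.7 119.4] [363.86 249.23 115.  ]
```

View pics/w1.png

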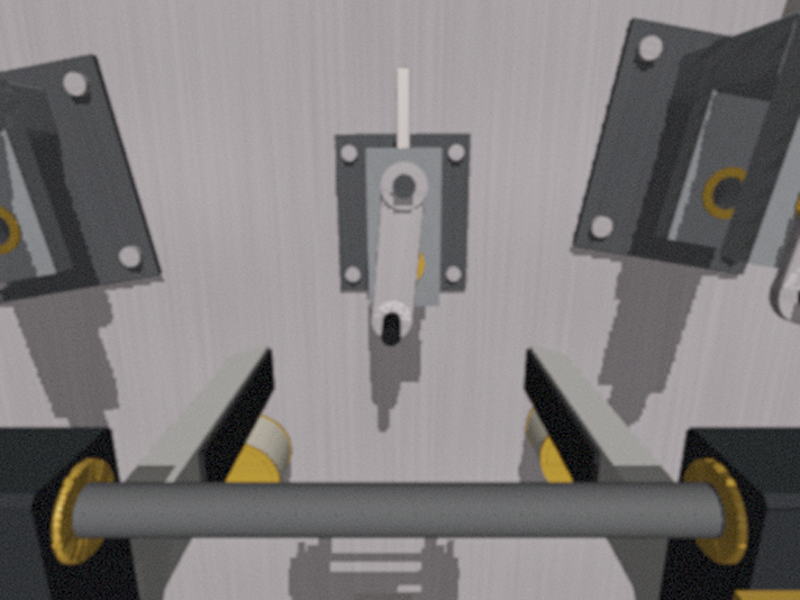

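The wrist picture shows the small bracket clear in the middle. Foot corners are at about (335,135), (470,135), (465,291) and (341,292), the hub at (404,186), the post at (391,328), and a brass sliver at (420,265). I'll fit its pose.

```bash
cat >> h.py <<'E'
def load(f):
    d=np.load(f,allow_pickle=True); return {k:(d[k] if d[k].ndim else d[k].item()) for k in d}
def fitpose(c,obj,pix,x0):
    from scipy.optimize import least_squares
    obj=np.array(obj,float)
    def w(v):
        ca,sa=np.cos(v[2]),np.sin(v[2]); return np.c_[v[0]+ca*obj[:,0]-sa*obj[:,1],v[1]+sa*obj[:,0]+ca*obj[:,1],obj[:,2]]
    r=least_squares(lambda v:(proj(c,w(v))-pix).ravel(),x0,loss="soft_l1",x_scale=[1,1,.01]); return r.x,proj(c,w(r.x))-pix
E
python3 - <<'E'
from h import *
np.set_printoptions(precision=3,suppress=True)
c=load("w1.npz"); k=1/1.5625
g=lambda p:(np.array(p,float)+.5)*k-.5
# upper-arm and foot corners; foot y-extent unknown offset: use unknown centre by testing
pix=[(366,148),(439,149),(440,305),(335,135),(470,135),(465,291),(341,292)]
for fc in [22,12,32]:
    obj=[(-23,72,115),(23,72,115),(23,-28,115),(-55,fc+65,6),(55,fc+65,6),(55,fc-65,6),(-55,fc-65,6)]
    v,e=fitpose(c,obj,g(pix),[574,200,0]); print(fc,v,np.abs(e).mean(),e.tolist() if fc==22 else "")
obj=[(-23,72,115),(23,72,115),(23,-28,115),(0,50,124)]
v,e=fitpose(c,obj,g([(366,148),(439,149),(440,305),(404,187)]),[574,200,0]); print("arm+hub",v,e.tolist())
print("foot corners",[at_z(c,g(p),6)[:2] for p in pix[3:]])
for p,z in [((404,187),124),((404,184),133),((391,337),157),((391,312),124),((391,325),140)]: print(p,z,at_z(c,g(p),z)[:2])
E
```

```text
22 [575.737 198.779   0.011] 1.016992226018239 [[-0.34109456849833464, 1.9257562580515923], [1.3496703456281693, 0.7233074568393363], [-0.3016090208560058, 1.8923817013966016], [-0.8991267389729387, -0.786716582199432], [0.16525464423858693, -1.8106000634149808], [0.9525892784171219, -1.4147408417427414], [-0.5041134674002024, -1.1709301965993006]]
12 [575.633 202.667   0.009] 1.8114428348365215 
32 [575.896 192.004   0.014] 3.2239810814995815 
arm+hub [575.825 200.013   0.014] [[-0.5034504609179464, 0.6565382785695846], [1.235593163735814, -0.7039740387576927], [-0.10517801247362968, 0.6735485012642926], [-0.23537276067634139, -0.47827272121463693]]
foot corners [array([520.876, 284.219]), array([629.639, 284.211]), array([629.981, 154.404]), array([521.855, 153.524])]
(404, 187) 124 [575.338 249.567]
(404, 184) 133 [575.239 251.769]
(391, 337) 157 [567.638 165.744]
(391, 312) 124 [567.195 170.982]
(391, 325) 140 [567.406 167.487]
```

servo_tool([
  {"wx": 0, "wy": 0, "wz": 0, "dx": -0.26, "dy": -0.05, "dz": 0.3, "fingers": -0.5},
  {"wx": 0, "wy": 0, "wz": 0, "dx": -0.26, "dy": -0.05, "dz": 0.7, "fingers": -0.5},
  {"wx": 0, "wy": 0, "wz": 0, "dx": -0.26, "dy": -0.05, "dz": 1, "fingers": -0.5},
  {"wx": 0, "wy": 0, "wz": 0, "dx": -0.26, "dy": -0.05, "dz": 1, "fingers": -0.5},
])

```text
clock: 4.15
eef_pos: [566.6, 164.2, 156.8]
eef_rot: [-3.135, 0.001, 1.571]
wrist_force: [0.0, -0.8, -0.1]
finger_gap: 71.1
finger_force: 0.0
```

servo_tool([
  {"wx": 0, "wy": 0, "wz": 0, "dx": 0, "dy": 0, "dz": 0.2, "fingers": -0.5},
  {"wx": 0, "wy": 0, "wz": 0, "dx": 0, "dy": 0, "dz": 0.32, "fingers": -0.5},
  {"wx": 0, "wy": 0, "wz": 0, "dx": 0, "dy": 0, "dz": 0.32, "fingers": 1},
  {"wx": 0, "wy": 0, "wz": 0, "dx": 0, "dy": 0, "dz": 0.32, "fingers": 1},
  {"wx": 0, "wy": 0, "wz": 0, "dx": 0, "dy": 0, "dz": 0.32, "fingers": 1},
  {"wx": 0, "wy": 0, "wz": 0, "dx": 0, "dy": 0, "dz": 0.32, "fingers": 1},
  {"wx": 0, "wy": 0, "wz": 0, "dx": 0, "dy": 0, "dz": 0.32, "fingers": 1},
  {"wx": 0, "wy": 0, "wz": 0, "dx": 0, "dy": 0, "dz": 0.32, "fingers": 1},
])

```text
clock: 4.95
eef_pos: [568.6, 164.5, 128.7]
eef_rot: [3.141, -0.0, 1.571]
wrist_force: [0.1, 0.5, -0.3]
finger_gap: 26.0
finger_force: 0.0
```

servo_tool([
  {"wx": 0, "wy": 0, "wz": 0, "dx": 0, "dy": 0, "dz": 0, "fingers": 1},
  {"wx": 0, "wy": 0, "wz": 0, "dx": 0, "dy": 0, "dz": 0, "fingers": 1},
  {"wx": 0, "wy": 0, "wz": 0, "dx": 0, "dy": 0, "dz": 0, "fingers": 1},
  {"wx": 0, "wy": 0, "wz": 0, "dx": 0, "dy": 0, "dz": 0, "fingers": 1},
])

```text
clock: 5.35
eef_pos: [568.5, 164.5, 128.5]
eef_rot: [-3.142, 0.0, 1.571]
wrist_force: [-0.5, -0.4, 1.1]
finger_gap: 11.8
finger_force: 15.0
```

```bash
python3 - <<'E'
from h import *
np.set_printoptions(precision=3,suppress=True)
st=read_state(); print(st)
H=np.array([575.3,249.5]); p0=st["eef_pos"][:2]; d=p0-H; a0=np.arctan2(-d[0],-d[1]); r=np.hypot(*d); print("a0",a0,r)
pts=lambda a:H+r*np.array([-np.sin(a),-np.cos(a)])
for a in np.r_[np.arange(a0,1.72,.1),1.72]: dd=(pts(a)-p0)/100; print(f"a {a:.2f} dx {dd[1]:.3f} dy {dd[0]:.3f} wz {(a-a0)/4:.3f}")
E
```

```text
{'clock': 5.35, 'joints': array([ 0.22 ,  0.462,  1.483, -0.   ,  1.196,  0.22 ]), 'qd': array([ 0.   , -0.001,  0.002, -0.002,  0.001, -0.   ]), 'effort': array([  0.185, -60.072, -33.516,   0.164,  -0.191,   0.018]), 'eef_pos': array([568.477, 164.458, 128.472]), 'eef_rot': array([-3.142,  0.   ,  1.571]), 'wrist_force': array([-0.47 , -0.442,  1.086]), 'moment': array([-0.157,  0.164,  0.043]), 'finger_force': 15.000099241733551, 'finger_gap': 11.786828488841591}
a0 0.0800567581771847 85.31493434689051
a 0.08 dx 0.000 dy 0.000 wz 0.000
a 0.18 dx 0.011 dy -0.085 wz 0.025
a 0.28 dx 0.031 dy -0.168 wz 0.050
a 0.38 dx 0.058 dy -0.248 wz 0.075
a 0.48 dx 0.094 dy -0.326 wz 0.100
a 0.58 dx 0.137 dy -0.399 wz 0.125
a 0.68 dx 0.187 dy -0.468 wz 0.150
a 0.78 dx 0.244 dy -0.532 wz 0.175
a 0.88 dx 0.307 dy -0.589 wz 0.200
a 0.98 dx 0.375 dy -0.640 wz 0.225
a 1.08 dx 0.448 dy -0.684 wz 0.250
a 1.18 dx 0.525 dy -0.721 wz 0.275
a 1.28 dx 0.606 dy -0.749 wz 0.300
a 1.38 dx 0.689 dy -0.769 wz 0.325
a 1.48 dx 0.773 dy -0.781 wz 0.350
a 1.58 dx 0.858 dy -0.785 wz 0.375
a 1.68 dx 0.943 dy -0.780 wz 0.400
a 1.72 dx 0.977 dy -0.775 wz 0.410
```

servo_tool([
  {"wx": 0, "wy": 0, "wz": 0, "dx": 0.011, "dy": -0.085, "dz": 0, "fingers": 1},
  {"wx": 0, "wy": 0, "wz": 0, "dx": 0.031, "dy": -0.168, "dz": 0, "fingers": 1},
  {"wx": 0, "wy": 0, "wz": 0, "dx": 0.058, "dy": -0.248, "dz": 0, "fingers": 1},
  {"wx": 0, "wy": 0, "wz": 0, "dx": 0.094, "dy": -0.326, "dz": 0, "fingers": 1},
  {"wx": 0, "wy": 0, "wz": 0, "dx": 0.137, "dy": -0.4, "dz": 0, "fingers": 1},
  {"wx": 0, "wy": 0, "wz": 0, "dx": 0.187, "dy": -0.468, "dz": 0, "fingers": 1},
  {"wx": 0, "wy": 0, "wz": 0, "dx": 0.244, "dy": -0.532, "dz": 0, "fingers": 1},
  {"wx": 0, "wy": 0, "wz": 0, "dx": 0.307, "dy": -0.589, "dz": 0, "fingers": 1},
  {"wx": 0, "wy": 0, "wz": 0, "dx": 0.375, "dy": -0.64, "dz": 0, "fingers": 1},
], newtons=20)

```text
clock: 6.25
eef_pos: [504.1, 202.6, 128.5]
eef_rot: [3.141, -0.0, 1.571]
wrist_force: [3.3, -2.3, -1.7]
finger_gap: 11.8
finger_force: 20.0
```

servo_tool([
  {"wx": 0, "wy": 0, "wz": 0, "dx": 0.073, "dy": -0.044, "dz": 0, "fingers": 1},
  {"wx": 0, "wy": 0, "wz": 0, "dx": 0.15, "dy": -0.081, "dz": 0, "fingers": 1},
  {"wx": 0, "wy": 0, "wz": 0, "dx": 0.231, "dy": -0.109, "dz": 0, "fingers": 1},
  {"wx": 0, "wy": 0, "wz": 0, "dx": 0.314, "dy": -0.129, "dz": 0, "fingers": 1},
  {"wx": 0, "wy": 0, "wz": 0, "dx": 0.398, "dy": -0.141, "dz": 0, "fingers": 1},
  {"wx": 0, "wy": 0, "wz": 0, "dx": 0.483, "dy": -0.145, "dz": 0, "fingers": 1},
  {"wx": 0, "wy": 0, "wz": 0, "dx": 0.56, "dy": -0.14, "dz": 0, "fingers": 1},
  {"wx": 0, "wy": 0, "wz": 0, "dx": 0.56, "dy": -0.14, "dz": 0, "fingers": 1},
])

```text
clock: 7.05
eef_pos: [491.4, 258.9, 128.5]
eef_rot: [3.139, -0.0, 1.571]
wrist_force: [11.5, -1.2, -4.0]
finger_gap: 11.7
finger_force: 20.0
```

servo_tool([
  {"wx": 0, "wy": 0, "wz": 0, "dx": 0, "dy": 0, "dz": 0, "fingers": -0.3},
  {"wx": 0, "wy": 0, "wz": 0, "dx": 0, "dy": 0, "dz": 0, "fingers": -0.3},
  {"wx": 0, "wy": 0, "wz": 0, "dx": 0, "dy": 0, "dz": 0, "fingers": -0.3},
  {"wx": 0, "wy": 0, "wz": 0, "dx": 0, "dy": 0, "dz": -0.3, "fingers": -0.3},
  {"wx": 0, "wy": 0, "wz": 0, "dx": 0, "dy": 0, "dz": -0.7, "fingers": -0.3},
  {"wx": 0, "wy": 0, "wz": 0, "dx": 0, "dy": 0, "dz": -1, "fingers": -0.3},
])

```text
clock: 7.65
eef_pos: [490.3, 258.2, 230.7]
eef_rot: [3.141, -0.001, 1.571]
wrist_force: [0.2, -0.2, -0.2]
finger_gap: 55.9
finger_force: 0.0
```

servo_tool([
  {"wx": 0, "wy": 0, "wz": 0, "dx": -0.69, "dy": 0.84, "dz": -0.32, "fingers": -1},
  {"wx": 0, "wy": 0, "wz": 0, "dx": -0.69, "dy": 0.84, "dz": -0.32, "fingers": -1},
  {"wx": 0, "wy": 0, "wz": 0, "dx": -0.69, "dy": 0.84, "dz": -0.32, "fingers": -1},
  {"wx": 0, "wy": 0, "wz": 0, "dx": -0.69, "dy": 0.84, "dz": -0.32, "fingers": -1},
  {"wx": 0, "wy": 0, "wz": 0, "dx": -0.69, "dy": 0.84, "dz": -0.32, "fingers": -1},
  {"wx": 0, "wy": 0, "wz": 0, "dx": -0.69, "dy": 0.84, "dz": -0.32, "fingers": -1},
])

```text
clock: 8.25
eef_pos: [573.4, 190.1, 260.0]
eef_rot: [-3.141, -0.0, 1.572]
wrist_force: [-0.6, -0.7, 0.9]
finger_gap: 94.1
finger_force: 0.0
```

```bash
python3 - <<'E'
from h import *
np.set_printoptions(precision=3,suppress=True)
st=read_state(); print(st["clock"],st["eef_pos"],st["eef_rot"],st["joints"])
c=camera("wrist")
for q,z in [("upper_mouth",115),("lever_post",140),("lever_hinge",124),("lever",124)]:
    for d in spot_in(q,c)[:2]: print(q,round(d["conf"],2),np.round(d["location"],1),at_z(c,d["location"],z))
np.savez("w2.npz",**{k:c[k] for k in c})
x0,y0=190,70
cv2.imwrite("pics/w2.png",cv2.resize(c["image"][y0:y0+150,x0:x0+150,::-1],(600,600),interpolation=cv2.INTER_CUBIC))
E
```

```text
8.25 [573.44  190.08  260.038] [-3.141 -0.     1.572] [0.259 0.391 1.274 0.    1.478 0.258]
upper_mouth 0.96 [250.6 124.1] [568.577 243.224 115.   ]
upper_mouth 0.65 [450.5  99.1] [758.823 266.754 115.   ]
lever_post 0.92 [213.6 108.7] [536.218 258.283 140.   ]
lever_post 0.72 [503.3 182.3] [805.875 191.451 140.   ]
lever_hinge 0.94 [ 39.2 120.5] [369.837 247.051 124.   ]
lever_hinge 0.67 [251.9 121.4] [569.926 246.332 124.   ]
lever 0.73 [507.4 182.1] [822.316 187.723 124.   ]
lever 0.71 [212.  107.6] [532.806 258.905 124.   ]
```

View pics/w2.png

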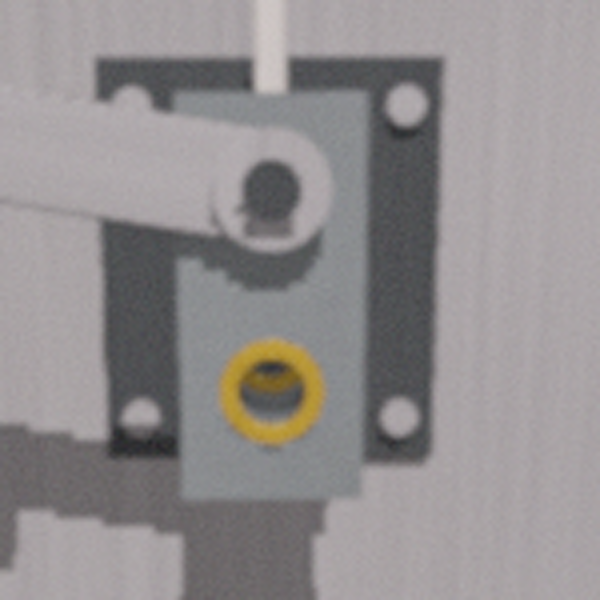

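The lever is open and the mouth's brass ring is uncovered, centred at crop (272,391). I'll measure the ring centre by colour and get a fresh estimate of the pin.

```bash
python3 - <<'E'
from h import *
np.set_printoptions(precision=2,suppress=True)
c=load("w2.npz"); im=c["image"].astype(int); m=(im[:,:,0]-im[:,:,2]>60); mm=np.zeros_like(m); mm[150:185,240:275]=m[150:185,240:275]
cn,_=cv2.findContours(mm.astype(np.uint8),cv2.RETR_EXTERNAL,cv2.CHAIN_APPROX_NONE); k=max(cn,key=cv2.contourArea)
e=cv2.fitEllipse(k); print(e, at_z(c,e[0],115), at_z(c,e[0],116))
g=lambda p:np.array([190,70])+(np.array(p,float)+.5)/4-.5
print("hub",at_z(c,g((272,190)),128))
obj=[(-23,72,115),(23,72,115),(23,-28,115),(-23,-28,115)]
print(fitpose(c,obj,np.array([g(p) for p in [(172,92),(368,92),(360,497),(182,500)]]),[575,200,0]))
E
```

```text
((257.4728088378906, 167.4580535888672), (24.95709991455078, 25.089094161987305), 106.00534057617188) [575.36 200.46 115.  ] [575.35 200.66 116.  ]
hub [575.27 250.46 128.  ]
(array([575.2 , 200.5 ,   0.01]), array([[ 0.17,  0.13],
       [-0.22, -0.12],
       [ 0.19,  0.26],
       [-0.14, -0.28]]))
```

servo_tool([
  {"wx": 0, "wy": 0, "wz": 0, "dx": -0.4, "dy": -0.01, "dz": 0, "fingers": -1},
  {"wx": 0, "wy": 0, "wz": 0, "dx": -0.8, "dy": -0.03, "dz": 0, "fingers": -1},
  {"wx": 0, "wy": 0, "wz": 0, "dx": -1, "dy": -0.04, "dz": 0, "fingers": -1},
])

```text
clock: 8.8
eef_pos: [570.2, 86.9, 260.6]
eef_rot: [3.141, 0.0, 1.57]
wrist_force: [0.8, 0.6, 0.1]
finger_gap: 93.6
finger_force: 0.0
```

servo_tool([
  {"wx": 0, "wy": 0, "wz": 0, "dx": -0.5, "dy": -0.02, "dz": 0, "fingers": -1},
  {"wx": 0, "wy": 0, "wz": 0, "dx": -1, "dy": -0.04, "dz": 0, "fingers": -1},
])

```text
clock: 9.0
eef_pos: [566.1, -11.9, 260.5]
eef_rot: [3.141, 0.0, 1.572]
wrist_force: [0.9, -0.8, -0.2]
finger_gap: 93.9
finger_force: 0.0
```

servo_tool([
  {"wx": 0, "wy": 0, "wz": 0, "dx": -0.5, "dy": -0.02, "dz": 0, "fingers": -1},
  {"wx": 0, "wy": 0, "wz": 0, "dx": -1, "dy": -0.04, "dz": 0, "fingers": -1},
])

```text
clock: 9.2
eef_pos: [562.0, -112.5, 260.6]
eef_rot: [3.141, 0.0, 1.571]
wrist_force: [1.1, -0.8, -0.7]
finger_gap: 94.2
finger_force: 0.0
```

servo_tool([
  {"wx": 0, "wy": 0, "wz": 0, "dx": -0.5, "dy": -0.02, "dz": 0, "fingers": -1},
  {"wx": 0, "wy": 0, "wz": 0, "dx": -1, "dy": -0.04, "dz": 0, "fingers": -1},
])

```text
clock: 9.4
eef_pos: [558.1, -212.5, 260.6]
eef_rot: [3.141, 0.0, 1.571]
wrist_force: [-0.1, -0.1, 1.4]
finger_gap: 94.0
finger_force: 0.0
```

servo_tool([
  {"wx": 0, "wy": 0, "wz": 0, "dx": -0.5, "dy": -0.01, "dz": 0, "fingers": -1},
  {"wx": 0, "wy": 0, "wz": 0, "dx": -0.81, "dy": -0.01, "dz": 0, "fingers": -1},
  {"wx": 0, "wy": 0, "wz": 0, "dx": -0.81, "dy": -0.01, "dz": 0, "fingers": -1},
  {"wx": 0, "wy": 0, "wz": 0, "dx": -0.81, "dy": -0.01, "dz": 0, "fingers": -1},
  {"wx": 0, "wy": 0, "wz": 0, "dx": -0.81, "dy": -0.01, "dz": 0, "fingers": -1},
])

```text
clock: 9.9
eef_pos: [557.7, -290.6, 260.6]
eef_rot: [3.142, -0.0, 1.572]
wrist_force: [-0.5, -0.3, 0.3]
finger_gap: 94.0
finger_force: 0.0
```

```bash
python3 - <<'E'
from h import *
np.set_printoptions(precision=2,suppress=True)
st=read_state(); print(st["clock"],st["eef_pos"],st["eef_rot"],st["joints"])
c=camera("wrist")
for q,z in [("pin_grip",142),("pin",160),("spare",125),("stand",55)]:
    for d in spot_in(q,c)[:2]: print(q,round(d["conf"],2),np.round(d["location"],1),at_z(c,d["location"],z))
np.savez("w3.npz",**{k:c[k] for k in c})
cv2.imwrite("pics/w3.png",cv2.resize(c["image"][:,:,::-1],(800,600),interpolation=cv2.INTER_CUBIC))
E
```

```text
9.9 [ 557.74 -290.63  260.58] [ 3.14 -0.    1.57] [-0.54  0.45  1.19  0.    1.5  -0.54]
pin_grip 0.89 [255.6 188.9] [ 557.89 -295.42  142.  ]
pin 0.64 [255.6 187.8] [ 557.84 -289.6   160.  ]
spare 0.71 [251.5  85. ] [ 554.11 -201.69  125.  ]
stand 0.59 [252.6 127.4] [ 554.63 -245.28   55.  ]
stand 0.34 [254.6 186.7] [ 556.94 -315.96   55.  ]
```

View pics/w3.png

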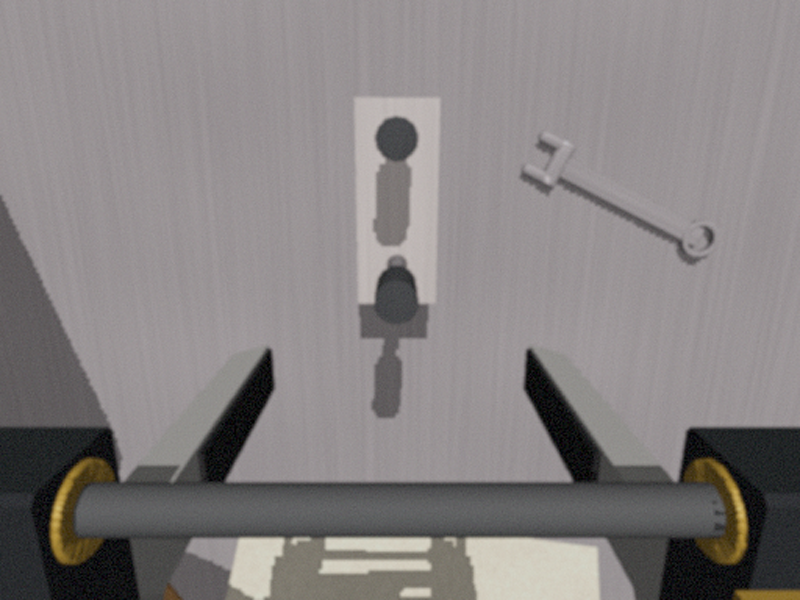

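The picture shows the long pin's knob at (397,300), nearer the tool, the short pin at (397,138), and the spanner well clear. Now I'll descend and grip the long knob.

servo_tool([
  {"wx": 0, "wy": 0, "wz": 0, "dx": -0.016, "dy": -0.017, "dz": 0.3, "fingers": -0.5},
  {"wx": 0, "wy": 0, "wz": 0, "dx": -0.016, "dy": -0.017, "dz": 0.7, "fingers": -0.5},
  {"wx": 0, "wy": 0, "wz": 0, "dx": -0.016, "dy": -0.017, "dz": 1, "fingers": -0.5},
  {"wx": 0, "wy": 0, "wz": 0, "dx": -0.016, "dy": -0.017, "dz": 1, "fingers": -0.5},
])

```text
clock: 10.55
eef_pos: [554.4, -292.2, 156.4]
eef_rot: [-3.136, -0.004, 1.571]
wrist_force: [-0.5, 0.0, 0.6]
finger_gap: 71.0
finger_force: 0.0
```

servo_tool([
  {"wx": 0, "wy": 0, "wz": 0, "dx": 0, "dy": 0, "dz": 0.25, "fingers": -0.5},
  {"wx": 0, "wy": 0, "wz": 0, "dx": 0, "dy": 0, "dz": 0.37, "fingers": -0.5},
  {"wx": 0, "wy": 0, "wz": 0, "dx": 0, "dy": 0, "dz": 0.37, "fingers": -0.2},
  {"wx": 0, "wy": 0, "wz": 0, "dx": 0, "dy": 0, "dz": 0.37, "fingers": 1},
  {"wx": 0, "wy": 0, "wz": 0, "dx": 0, "dy": 0, "dz": 0.37, "fingers": 1},
  {"wx": 0, "wy": 0, "wz": 0, "dx": 0, "dy": 0, "dz": 0.37, "fingers": 1},
  {"wx": 0, "wy": 0, "wz": 0, "dx": 0, "dy": 0, "dz": 0.37, "fingers": 1},
  {"wx": 0, "wy": 0, "wz": 0, "dx": 0, "dy": 0, "dz": 0.37, "fingers": 1},
  {"wx": 0, "wy": 0, "wz": 0, "dx": 0, "dy": 0, "dz": 0.37, "fingers": 1},
  {"wx": 0, "wy": 0, "wz": 0, "dx": 0, "dy": 0, "dz": 0.37, "fingers": 1},
], newtons=25)

```text
clock: 11.55
eef_pos: [555.9, -293.5, 123.7]
eef_rot: [3.141, 0.0, 1.571]
wrist_force: [0.0, 0.2, 2.3]
finger_gap: 25.3
finger_force: 25.0
```

servo_tool([
  {"wx": 0, "wy": 0, "wz": 0, "dx": 0, "dy": 0, "dz": 0, "fingers": 1},
  {"wx": 0, "wy": 0, "wz": 0, "dx": 0, "dy": 0, "dz": 0, "fingers": 1},
  {"wx": 0, "wy": 0, "wz": 0, "dx": 0, "dy": 0, "dz": 0, "fingers": 1},
], newtons=45)

```text
clock: 11.85
eef_pos: [556.0, -293.4, 123.7]
eef_rot: [3.141, 0.0, 1.571]
wrist_force: [-1.2, -0.3, 4.1]
finger_gap: 25.5
finger_force: 45.0
```

servo_tool([
  {"wx": 0, "wy": 0, "wz": 0, "dx": 0, "dy": 0, "dz": -0.1, "fingers": 1},
  {"wx": 0, "wy": 0, "wz": 0, "dx": 0, "dy": 0, "dz": -0.25, "fingers": 1},
  {"wx": 0, "wy": 0, "wz": 0, "dx": 0, "dy": 0, "dz": -0.4, "fingers": 1},
  {"wx": 0, "wy": 0, "wz": 0, "dx": 0, "dy": 0, "dz": -0.55, "fingers": 1},
  {"wx": 0, "wy": 0, "wz": 0, "dx": 0, "dy": 0, "dz": -0.7, "fingers": 1},
  {"wx": 0, "wy": 0, "wz": 0, "dx": 0, "dy": 0, "dz": -0.85, "fingers": 1},
  {"wx": 0, "wy": 0, "wz": 0, "dx": 0, "dy": 0, "dz": -1, "fingers": 1},
])

```text
clock: 12.55
eef_pos: [555.7, -293.4, 225.0]
eef_rot: [3.141, 0.0, 1.571]
wrist_force: [-0.5, 0.2, -2.7]
finger_gap: 25.4
finger_force: 45.0
```

servo_tool([
  {"wx": 0, "wy": 0, "wz": 0, "dx": 0, "dy": 0, "dz": -0.2, "fingers": 1},
  {"wx": 0, "wy": 0, "wz": 0, "dx": 0.2, "dy": 0, "dz": -0.4, "fingers": 1},
  {"wx": 0, "wy": 0, "wz": 0, "dx": 0.5, "dy": 0.02, "dz": -0.4, "fingers": 1},
  {"wx": 0, "wy": 0, "wz": 0, "dx": 0.93, "dy": 0.04, "dz": -0.4, "fingers": 1},
])

```text
clock: 12.95
eef_pos: [559.5, -200.5, 264.7]
eef_rot: [3.141, 0.001, 1.569]
wrist_force: [1.0, 1.0, -2.9]
finger_gap: 25.1
finger_force: 45.0
```

servo_tool([
  {"wx": 0, "wy": 0, "wz": 0, "dx": 0.5, "dy": 0.02, "dz": 0, "fingers": 1},
  {"wx": 0, "wy": 0, "wz": 0, "dx": 1, "dy": 0.04, "dz": 0, "fingers": 1},
])

```text
clock: 13.15
eef_pos: [563.4, -98.9, 264.4]
eef_rot: [3.141, 0.0, 1.57]
wrist_force: [1.0, -0.3, -2.5]
finger_gap: 25.6
finger_force: 45.0
```

servo_tool([
  {"wx": 0, "wy": 0, "wz": 0, "dx": 0.5, "dy": 0.02, "dz": 0, "fingers": 1},
  {"wx": 0, "wy": 0, "wz": 0, "dx": 1, "dy": 0.04, "dz": 0, "fingers": 1},
])

```text
clock: 13.35
eef_pos: [567.4, 1.4, 264.6]
eef_rot: [3.141, 0.0, 1.571]
wrist_force: [1.4, 0.2, -2.6]
finger_gap: 25.3
finger_force: 45.0
```

servo_tool([
  {"wx": 0, "wy": 0, "wz": 0, "dx": 0.5, "dy": 0.02, "dz": 0, "fingers": 1},
  {"wx": 0, "wy": 0, "wz": 0, "dx": 1, "dy": 0.04, "dz": 0, "fingers": 1},
])

```text
clock: 13.55
eef_pos: [571.4, 101.4, 264.7]
eef_rot: [3.141, 0.0, 1.571]
wrist_force: [1.0, -0.6, -2.5]
finger_gap: 25.5
finger_force: 45.0
```

servo_tool([
  {"wx": 0, "wy": 0, "wz": 0, "dx": 0.35, "dy": 0.02, "dz": 0, "fingers": 1},
  {"wx": 0, "wy": 0, "wz": 0, "dx": 0.5, "dy": 0.03, "dz": 0, "fingers": 1},
  {"wx": 0, "wy": 0, "wz": 0, "dx": 0.6, "dy": 0.03, "dz": 0, "fingers": 1},
  {"wx": 0, "wy": 0, "wz": 0, "dx": 0.6, "dy": 0.03, "dz": 0, "fingers": 1},
  {"wx": 0, "wy": 0, "wz": 0, "dx": 0.6, "dy": 0.03, "dz": 0, "fingers": 1},
  {"wx": 0, "wy": 0, "wz": 0, "dx": 0.6, "dy": 0.03, "dz": 0, "fingers": 1},
  {"wx": 0, "wy": 0, "wz": 0, "dx": 0.6, "dy": 0.03, "dz": 0, "fingers": 1},
  {"wx": 0, "wy": 0, "wz": 0, "dx": 0.6, "dy": 0.03, "dz": 0, "fingers": 1},
])

```text
clock: 14.35
eef_pos: [574.9, 158.7, 263.5]
eef_rot: [3.142, 0.0, 1.57]
wrist_force: [-0.7, 0.2, -3.2]
finger_gap: 25.5
finger_force: 45.0
```

```bash
python3 - <<'E'
from h import *
np.set_printoptions(precision=2,suppress=True)
st=read_state(); print(st["clock"],st["eef_pos"],st["eef_rot"],st["finger_gap"],st["finger_force"])
ims=[]
for n in ["wrist","scene","top"]:
    c=camera(n)
    for q in ["pin","pin_tip","pin_shoulder","upper_mouth"]:
        for d in spot_in(q,c)[:1]: print(n,q,round(d["conf"],2),np.round(d["location"],1))
    np.savez(n+"4.npz",**{k:c[k] for k in c})
    print("proj tip,shoulder,mouth",proj(c,[st["eef_pos"]-[0,0,113],st["eef_pos"]-[0,0,8],[575.5,200.5,115]]).tolist())
    ims.append(c["image"])
w=cv2.resize(ims[0][80:380,150:370],(440,600),interpolation=cv2.INTER_CUBIC)
s=cv2.resize(ims[1][180:330,310:430],(360,450),interpolation=cv2.INTER_CUBIC)
o=np.zeros((600,800,3),np.uint8); o[:,:440]=w; o[:450,440:]=s
cv2.imwrite("pics/w4.png",o[:,:,::-1])
E
```

```text
14.35 [574.88 158.75 263.51] [3.14 0.   1.57] 25.457836331098267 44.99857485294342
wrist pin 0.72 [254.9 249.1]
wrist pin_tip 0.64 [253.  247.4]
wrist pin_shoulder 0.67 [251.4 246. ]
wrist upper_mouth 0.86 [447.5  77.2]
proj tip,shoulder,mouth [[255.46430820225993, 185.40453526419574], [255.8509247924297, 228.12981540597283], [255.96584339329743, 135.58794438567458]]
scene pin 0.6 [244.8 293.1]
scene pin_tip 0.91 [341.5 177.4]
scene pin_shoulder 0.71 [343.7 184.1]
scene upper_mouth 0.82 [399.2 186.1]
proj tip,shoulder,mouth [[337.68939455648285, 209.28260477042087], [343.2282353577894, 160.2778452428477], [357.062881963715, 228.86712268673475]]
top upper_mouth 0.9 [169.4 288.2]
proj tip,shoulder,mouth [[213.31792469357976, 174.22576792044157], [208.47630457685707, 165.06062193174478], [199.9410092717697, 177.22076837761333]]
```

View pics/w4.png

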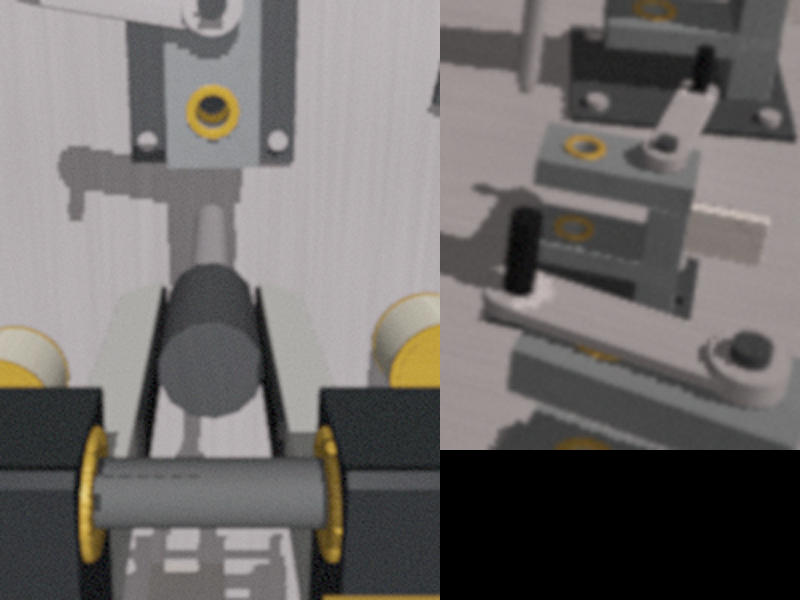

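The pin is held upright with its nose at left crop (211,208), the ring is at (213,112), and the scene crop agrees (nose (527,90), ring (585,147)). I'll move the nose to just above the mouth and check again.

servo_tool([
  {"wx": 0, "wy": 0, "wz": 0, "dx": 0.15, "dy": 0.005, "dz": 0, "fingers": 1},
  {"wx": 0, "wy": 0, "wz": 0, "dx": 0.3, "dy": 0.005, "dz": 0.05, "fingers": 1},
  {"wx": 0, "wy": 0, "wz": 0, "dx": 0.424, "dy": 0.005, "dz": 0.15, "fingers": 1},
  {"wx": 0, "wy": 0, "wz": 0, "dx": 0.424, "dy": 0.005, "dz": 0.29, "fingers": 1},
  {"wx": 0, "wy": 0, "wz": 0, "dx": 0.424, "dy": 0.005, "dz": 0.29, "fingers": 1},
  {"wx": 0, "wy": 0, "wz": 0, "dx": 0.424, "dy": 0.005, "dz": 0.29, "fingers": 1},
  {"wx": 0, "wy": 0, "wz": 0, "dx": 0.424, "dy": 0.005, "dz": 0.29, "fingers": 1},
  {"wx": 0, "wy": 0, "wz": 0, "dx": 0.424, "dy": 0.005, "dz": 0.29, "fingers": 1},
])

```text
clock: 15.9
eef_pos: [575.5, 201.5, 235.0]
eef_rot: [3.141, -0.0, 1.57]
wrist_force: [-0.3, -0.5, -2.2]
finger_gap: 25.3
finger_force: 45.0
```

```bash
python3 - <<'E'
from h import *
np.set_printoptions(precision=2,suppress=True)
st=read_state(); print(st["clock"],st["eef_pos"],st["eef_rot"],st["wrist_force"])
ims=[]
for n in ["wrist","scene"]:
    c=camera(n); ims.append(c["image"]); np.savez(n+"5.npz",**{k:c[k] for k in c})
    tip=st["eef_pos"]-[0,0,113]
    print(n,proj(c,[tip,[575.5,200.5,115],tip+[0,1,0],tip+[1,0,0]]).tolist())
w=cv2.resize(ims[0][150:250,206:306],(400,400),interpolation=cv2.INTER_CUBIC)
s=cv2.resize(ims[1][170:250,320:400],(400,400),interpolation=cv2.INTER_CUBIC)
cv2.imwrite("pics/w5.png",np.hstack([w,s])[:,:,::-1])
E
```

```text
15.9 [575.55 201.47 235.02] [ 3.14 -0.    1.57] [-0.29 -0.45 -2.21]
wrist [[255.390850724738, 185.42902934057992], [255.31956448678324, 184.57100294648197], [255.38988045731935, 184.37310013232323], [256.4798586002246, 185.42730187945324]]
scene [[357.98027593621583, 225.9687942065383], [357.062881963715, 228.86712268673475], [358.49561121813406, 226.06706241991373], [357.89919706831955, 226.2383489442235]]
```

View pics/w5.png

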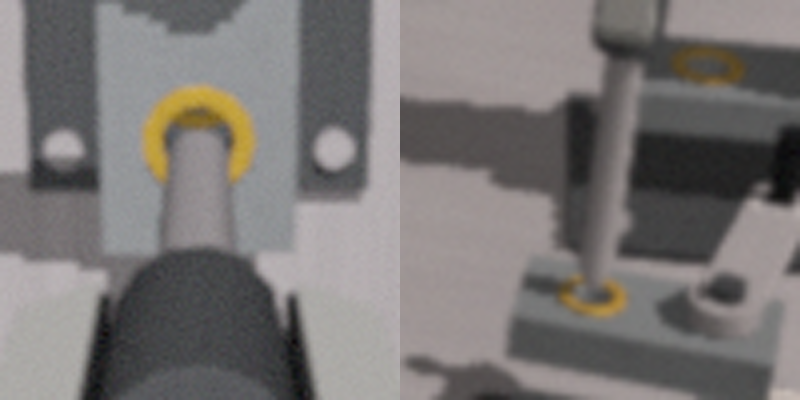

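Left crop: the nose (199,143) sits over the ring centre (200,140). The scene crop shows it about 0.5–1 mm towards +y. A small correction, then down through the upper bushing into the gap.

servo_tool([
  {"wx": 0, "wy": 0, "wz": 0, "dx": -0.007, "dy": 0.002, "dz": 0, "fingers": 1},
  {"wx": 0, "wy": 0, "wz": 0, "dx": -0.007, "dy": 0.002, "dz": 0.06, "fingers": 1},
  {"wx": 0, "wy": 0, "wz": 0, "dx": -0.007, "dy": 0.002, "dz": 0.11, "fingers": 1},
  {"wx": 0, "wy": 0, "wz": 0, "dx": -0.007, "dy": 0.002, "dz": 0.16, "fingers": 1},
  {"wx": 0, "wy": 0, "wz": 0, "dx": -0.007, "dy": 0.002, "dz": 0.21, "fingers": 1},
  {"wx": 0, "wy": 0, "wz": 0, "dx": -0.007, "dy": 0.002, "dz": 0.26, "fingers": 1},
  {"wx": 0, "wy": 0, "wz": 0, "dx": -0.007, "dy": 0.002, "dz": 0.26, "fingers": 1},
])

```text
clock: 16.7
eef_pos: [575.2, 201.0, 207.5]
eef_rot: [-3.14, 0.0, 1.571]
wrist_force: [0.7, 0.0, -3.5]
finger_gap: 25.4
finger_force: 45.0
```

servo_tool([
  {"wx": 0, "wy": 0, "wz": 0, "dx": 0, "dy": 0, "dz": 0.06, "fingers": 1},
  {"wx": 0, "wy": 0, "wz": 0, "dx": 0, "dy": 0, "dz": 0.12, "fingers": 1},
  {"wx": 0, "wy": 0, "wz": 0, "dx": 0, "dy": 0, "dz": 0.18, "fingers": 1},
  {"wx": 0, "wy": 0, "wz": 0, "dx": 0, "dy": 0, "dz": 0.24, "fingers": 1},
  {"wx": 0, "wy": 0, "wz": 0, "dx": 0, "dy": 0, "dz": 0.3, "fingers": 1},
  {"wx": 0, "wy": 0, "wz": 0, "dx": 0, "dy": 0, "dz": 0.3, "fingers": 1},
])

```text
clock: 17.3
eef_pos: [575.2, 201.0, 177.3]
eef_rot: [-3.14, 0.0, 1.571]
wrist_force: [-0.3, 0.4, -3.3]
finger_gap: 25.7
finger_force: 45.0
```

servo_tool([
  {"wx": 0, "wy": 0, "wz": 0, "dx": 0, "dy": 0, "dz": 0.05, "fingers": 1},
  {"wx": 0, "wy": 0, "wz": 0, "dx": 0, "dy": 0, "dz": 0.1, "fingers": 1},
  {"wx": 0, "wy": 0, "wz": 0, "dx": 0, "dy": 0, "dz": 0.15, "fingers": 1},
  {"wx": 0, "wy": 0, "wz": 0, "dx": 0, "dy": 0, "dz": 0.2, "fingers": 1},
  {"wx": 0, "wy": 0, "wz": 0, "dx": 0, "dy": 0, "dz": 0.2, "fingers": 1},
])

```text
clock: 17.8
eef_pos: [575.2, 201.0, 157.5]
eef_rot: [-3.14, 0.0, 1.571]
wrist_force: [0.0, -0.3, -2.8]
finger_gap: 25.4
finger_force: 45.0
```

servo_tool([
  {"wx": 0, "wy": 0, "wz": 0, "dx": 0, "dy": 0, "dz": 0.06, "fingers": 1},
  {"wx": 0, "wy": 0, "wz": 0, "dx": 0, "dy": 0, "dz": 0.12, "fingers": 1},
  {"wx": 0, "wy": 0, "wz": 0, "dx": 0, "dy": 0, "dz": 0.18, "fingers": 1},
  {"wx": 0, "wy": 0, "wz": 0, "dx": 0, "dy": 0, "dz": 0.24, "fingers": 1},
  {"wx": 0, "wy": 0, "wz": 0, "dx": 0, "dy": 0, "dz": 0.24, "fingers": 1},
  {"wx": 0, "wy": 0, "wz": 0, "dx": 0, "dy": 0, "dz": 0.24, "fingers": 1},
  {"wx": 0, "wy": 0, "wz": 0, "dx": 0, "dy": 0, "dz": 0.24, "fingers": 1},
])

```text
clock: 18.5
eef_pos: [575.6, 201.1, 134.8]
eef_rot: [3.141, -0.0, 1.571]
wrist_force: [0.2, -0.2, -2.6]
finger_gap: 25.2
finger_force: 45.0
```

```bash
python3 - <<'E'
from h import *
np.set_printoptions(precision=3,suppress=True)
c=camera("scene"); st=read_state(); print(st)
cv2.imwrite("pics/s6.png",cv2.resize(c["image"][170:290,310:430,::-1],(600,600),interpolation=cv2.INTER_CUBIC))
E
```

```text
{'clock': 18.55, 'joints': array([ 0.276,  0.494,  1.421, -0.   ,  1.226,  0.276]), 'qd': array([0.001, 0.001, 0.001, 0.   , 0.001, 0.   ]), 'effort': array([ -0.002, -64.056, -34.976,   0.071,  -0.005,  -0.   ]), 'eef_pos': array([575.628, 201.08 , 134.762]), 'eef_rot': array([ 3.141, -0.   ,  1.571]), 'wrist_force': array([ 0.419, -0.78 , -2.596]), 'moment': array([-0.079,  0.061,  0.013]), 'finger_force': 44.99841392040253, 'finger_gap': 24.905635531403284}
```

View pics/s6.png

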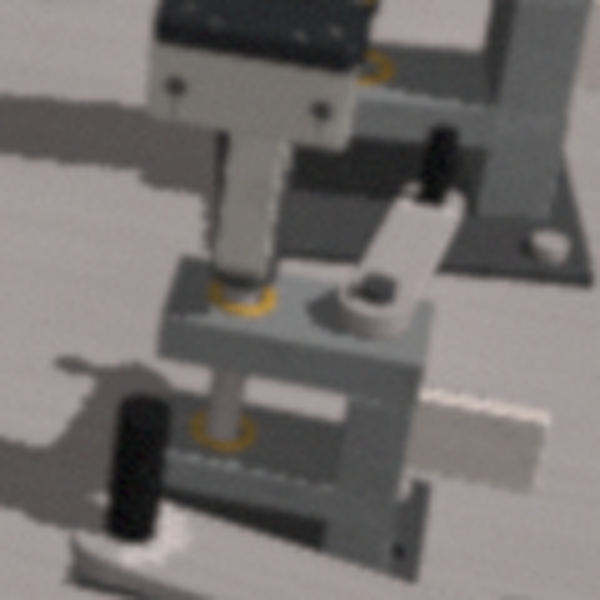

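The pin passes through both brass rings, (243,297) and (223,432). The lever is open and there is no side load. The nose is at about z = 21 mm and the shoulder at about 126 mm, so I'm handing in.

```bash
python3 -c "
from cell import *
print(sign_off())"
```

```text
the job is handed in; nothing more can be done
None
```

The job is handed in at about 18.5 s (no verdict came back): lever open (about 1.68 rad), long pin through both bushings of the smallest bracket and still held upright by its knob about 11 mm above the bracket top, nose about 14 mm below the lower arm; nothing else was touched.

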